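Load the bush tester and hold its guard at the balance point

ROBOT

A 6-joint arm with a two-finger parallel gripper is mounted at the origin on the work surface. World frame = base frame: x ahead of the robot, y to its left, z up, the work surface at z = 0. Lengths are in m, angles in rad, forces in N, time in s.
With the tool pointing down it reaches from about 0.25 to 0.725 m from the base axis. Payload 4 kg.
Tool frame: the origin (TCP) lies on the centre line of the jaws, within the pads' length; the fingertips stand 14 mm ahead of it and the grasp point (between the pads) lies 5 mm behind it; z points along the fingers, x is the direction in which the jaws open and shut, and the axes are right-handed (so a half turn about z gives the same grasp; the last joint's range is limited). The gripper opens to 85 mm and grips with 20 to 120 N. Pads are 22 mm wide; open, the fingers measure 114 mm over their backs; the gripper's body (76 mm by 85 mm) begins 54 mm behind the grasp point. The pads swing forward as they close: fully open they stand 13 mm farther back than shut.
Start: joints at [1.344, 0.241, 0.005, 1.335, 0, 1.571], TCP at [0.112, 0.487, 0.245] pointing down, gripper open.
Joint ranges: [-2.72, 2.72], [-1.05, 1.87], [-1.09, 1.28], [-1.99, 2.15], [-1.42, 1.44], [-3.14, 3.14]. Speed limits (rad/s): [2.79, 2.79, 3.14, 3.14, 3.14, 3.14].

INTERFACE

Orientations are given as a unit quaternion [x, y, z, w].
In Python, from workcell import bot gives the robot as it stands.
- The arm moves only by the tool play_rows, never from a script. Its argument "motion" is a list of rows, each an object with "fingers": the closure, from -1 (fully open) to 1 (shut), so that 0 is half open; "translation": the shift along the tool's x, y, z in cm, a list of three; "roll": the turn about the tool's z in degrees. A call has 1 to 20 rows; each row is the pose to reach, as a shift and turn from the pose commanded when the call began, along the tool's axes at that moment; what a row does not reach only later rows make up. A row lasts 1/12 s, in which the tool goes at most 41.7 mm and 7.16 degrees, less where a joint would pass 70% of its speed; a pose out of reach is approached as far as the arm can. A call with a gripper value outside its range is refused whole. The fingers move at their own pace and stop on an object; the grip force is fixed at half the most. Time passes only in rows, so rows that repeat a pose let the fingers close. It gives the time, the measured TCP pose, the force and the opening at its end, in the units of the state.
- bot.get_obs(): the state, without advancing time (a new reading comes with each control period).
- bot.camera(name): name is "scene" or "side" or "wrist"; returns a dict with "pixels" (420x560x3 uint8, red, green, blue), "intrinsics" (3x3 intrinsics, pixels), "world_to_cam" (4x4, takes a point from world to camera coordinates). Camera axes: x right, y down, z forward; pixel columns grow to the right and rows downward; lengths in m; the calibration is good to about 2 mm. A picture is of the moment at which its call begins. There is no depth.
- bot.job_done(): hands the job in, once; it reports no verdict.
The state is a dict: "clock": time; "joint_pos": joint angles; "joint_vel": joint speeds; "tau": joint torques, N m; "eef_pos": TCP position; "tool_rot": TCP orientation; "ft_force": force on the tool from outside, world axes, zero at the start; "ft_torque": the same for the moment, N m; "grip_width": finger opening in m.
Only numpy, scipy, OpenCV 4.12 (cv2) and the standard library are available. Lean on these libraries where they do the work, as an engineer would, in place of code of your own. Each camera call takes 0.05 s, during which the arm holds its last target. There are 200 camera calls.

TASK

Gently set the brass bush upright and centred on the narrow steel post of the blue test stand and let go of it, while the guard still lies open. Then grip the black grab bar of the yellow-framed see-through guard and swing the guard up to its balance point, where it stands straight up, and finish while still gripping the bar so that it stays there: the guard must never tip on over towards the bush. Leave the other things on the bench undisturbed.

Things in the scene. Friction and masses are not known exactly. Their poses are not given: they have to be found in the camera images.
- test_stand: blue base plate 190 x 290 x 12 mm, fixed to the bench, with the steel post, the hinge yoke and the guard. Origin at the centre of its underside on the bench top; its x axis runs along the guard's hinge, y points from the hinge to the side where the guard lies open (the post is on the -y side), z up. Place and yaw vary.
- post_top (a point): centre of the flat round top of the narrow steel post, 26 mm in diameter, 45 mm above the bench; 80 mm from the hinge line, at (0, -80, 45) mm in the stand's frame
- guard_hinge (a point): middle of the guard's hinge axis, 115 mm above the bench, at (0, 0, 115) mm in the stand's frame; the axis is the stand's x axis. Yoke uprights stand 81 mm either side of it along the axis.
- guard (a joint): angle of the guard in rad: 0 = lying open and level on its rests on the stand's +y side (the start); it grows as the guard is swung up; 1.571 = plate straight up, its balance point; about 3.1 = closed over the post. The hinge is nearly frictionless: let go elsewhere, the guard falls to the side it leans to.
- guard_bar (a point): middle of the guard's grab bar: round, black, 12 mm in diameter, parallel to the hinge axis and 165 mm from it, free over a length of 108 mm between its two arms. At the start it is level, 115 mm above the bench; with the guard upright it is 280 mm above the bench. 41 mm of free gap lie between bar and yellow frame. The guard is flat (12 mm thick), about 0.45 kg, centre of mass in its plane. The round bar can turn between the fingers.
- brass_bush: the loose bush itself, the one to be placed; origin at the centre of its underside, z along the bore
- brass_bush_center (a point): centre (half-way up) of the yellow brass bush: an upright round sleeve 42 mm in outer diameter, 50 mm high, bore 18 mm, about 0.45 kg, standing on the bench at the start; z along its bore
- steel_bush_center (a point): centre (half-way up) of a dark steel bush of the same size standing on the bench; a bystander, and the two may have swapped places
- hammer: hammer with orange handle lying on the bench; bystander; origin on its underside
- wrench: steel wrench lying on the bench; bystander; origin on its underside
- flange: red flat ring, 90 mm in diameter, 10 mm high, lying on the bench; bystander; origin at the centre of its underside
- oil_can: white bottle with red cap, 60 mm in diameter, 150 mm high; bystander; origin at the centre of its underside
- oilstone: grey stone block 160 x 60 x 35 mm; bystander; origin at the centre of its underside
Not all that is in view belongs to the job. Of the things like the brass_bush, leave any that is turquoise; of the rest the larger one is meant.

How it is judged:
By the outcome, as a careful person would: the job done as asked, in the order asked, and still so for the second after the job is handed in, while the arm keeps its last pose, push and grip.
It also fails if it takes over 59 s, if anything falls off the work surface, if the arm or the gripper's body presses on something with over 40 N, if the wrist force passes 120 N, or if a joint passes its speed limit or range.

## Working session

There is one attempt and no reset: what is moved stays moved. The work goes in short steps, Python scripts to look and compute and a tool call to move; the robot and the scene stay as the last step left them, time stands still between calls to the robot, and variables do not carry over. Pictures are saved under pics/ and viewed, about 8 in all and at most 12, crops included, and the job is handed in when it is done.

Besides the shell and the picture viewer there is one more tool, called as name([rows], argument=value, ...), one row to a line, values as JSON. play_rows: Moves the arm, as the interface text tells. Its arguments: {"type":"object","properties":{"motion":{"type":"array","items":{"type":"object","properties":{"fingers":{"type":"number"},"translation":{"type":"array","items":{"type":"number"}},"roll":{"type":"number"}}}}},"required":["motion"]}

```bash
mkdir -p pics; cat > h.py <<'E'
import numpy as np, cv2
from workcell import bot
def cap(name,fn=None):
    c=bot.camera(name)
    if fn: cv2.imwrite('pics/'+fn,c['pixels'][:,:,::-1])
    return c
def ray(c,u,v):
    K=np.array(c['intrinsics']);T=np.array(c['world_to_cam']);R=T[:3,:3];t=T[:3,3]
    return -R.T@t, R.T@np.linalg.solve(K,[u,v,1.])
def onz(c,u,v,z):
    o,d=ray(c,u,v); return o+d*(z-o[2])/d[2]
def proj(c,p):
    K=np.array(c['intrinsics']);T=np.array(c['world_to_cam']);q=K@(T[:3,:3]@np.asarray(p)+T[:3,3]);return q[:2]/q[2]
E
python3 - <<'E'
from h import *
a=cap('scene'); b=cap('side'); w=cap('wrist')
import pickle; pickle.dump((a,b,w),open('s0.pkl','wb'))
im=np.vstack([a['pixels'],b['pixels']])[:,:,::-1]
cv2.imwrite('pics/a.png',a['pixels'][:,:,::-1]);cv2.imwrite('pics/b.png',b['pixels'][:,:,::-1])
print(bot.get_obs())
for c in (a,b,w): print(ray(c,280,210))
E
```

```text
{'clock': 0.15, 'joint_pos': array([1.34396442e+00, 2.41277083e-01, 4.04374102e-03, 1.33518419e+00,
       2.63900315e-05, 1.57078832e+00]), 'joint_vel': array([-0.00153375, -0.00151578,  0.00275502,  0.00089007,  0.00112712,
       -0.00025934]), 'tau': array([-7.65948898e-04, -3.72635007e+01,  2.52638787e+01,  1.23676291e-02,
       -2.32601415e-06,  4.28934328e-06]), 'eef_pos': array([0.1123382 , 0.4867594 , 0.24460271]), 'tool_rot': array([ 7.82586459e-01,  6.22541386e-01, -6.42587240e-04,  4.94304058e-04]), 'ft_force': array([-0.11157365, -0.20796158, -0.00139247]), 'ft_torque': array([ 0.03307303, -0.00764678,  0.01081657]), 'grip_width': 0.08513604505314083}
(array([ 1.0962868 , -0.81591483,  0.6936931 ]), array([-0.49587313,  0.70831186, -0.50316666]))
(array([ 0.37048263, -1.16955556,  0.77588267]), array([ 0.1355951 ,  0.85933006, -0.49323302]))
(array([0.03903236, 0.50309812, 0.37275951]), array([ 0.2787076 , -0.06626066, -0.95815566]))
```

View pics/a.png

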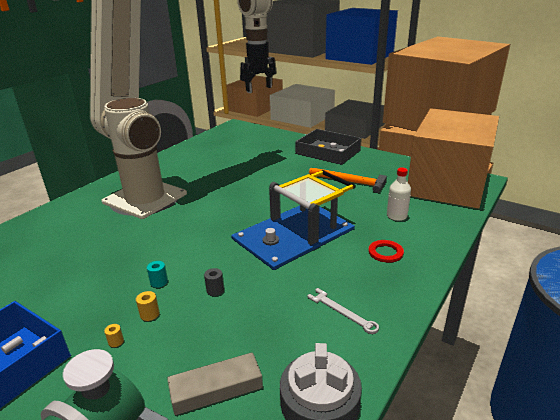

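View pics/b.png

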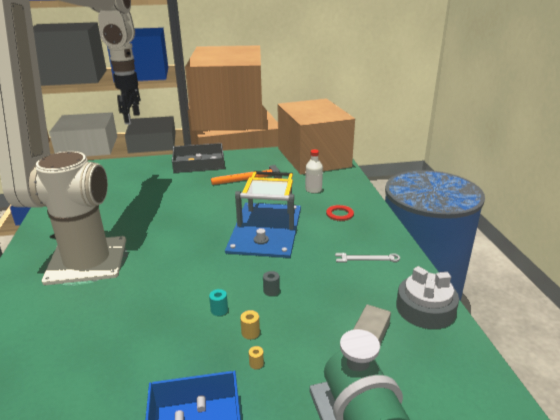

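Candidates (scene view): turquoise (157,273), which is excluded; large brass (147,306); small brass (114,336); dark steel (214,282). I choose the large brass one at (147,306), side view (250,325). Next I measure it, the plate and the guard, and check a crop.

```bash
cat > m.py <<'E'
from h import *
import pickle
a,b,w=pickle.load(open('s0.pkl','rb'))
def comps(c,lo,hi,mn,roi=None):
    h=cv2.cvtColor(c['pixels'],cv2.COLOR_RGB2HSV); m=cv2.inRange(h,lo,hi)
    if roi: z=np.zeros_like(m);x0,y0,x1,y1=roi;z[y0:y1,x0:x1]=m[y0:y1,x0:x1];m=z
    n,l,s,ce=cv2.connectedComponentsWithStats(m)
    return [(s[i].tolist(),ce[i].round(1),(l==i).astype(np.uint8)) for i in range(1,n) if s[i,4]>=mn]
def tri(c1,p1,c2,p2):
    o1,d1=ray(c1,*p1);o2,d2=ray(c2,*p2);d1/=np.linalg.norm(d1);d2/=np.linalg.norm(d2)
    t=np.linalg.lstsq(np.c_[d1,-d2],o2-o1,rcond=None)[0];q1=o1+t[0]*d1;q2=o2+t[1]*d2
    return (q1+q2)/2,np.linalg.norm(q1-q2)
E
python3 - <<'E'
from m import *
for n,c,roi in(('scene',a,(90,260,250,360)),('side',b,(200,280,300,380))):
    for s,ce,m in comps(c,(15,100,50),(32,255,255),30,roi):
        x,y,ww,hh,_=s; ctr=(x+ww/2-.5,y+hh/2-.5); print(n,'brass',s,ctr,onz(c,*ctr,.025).round(4))
for n,c,roi in(('scene',a,(220,190,370,280)),('side',b,(215,190,310,260))):
    for s,ce,m in comps(c,(105,150,50),(120,255,255),100,roi):
        k=cv2.findContours(m,0,2)[0]; k=max(k,key=cv2.contourArea); h=cv2.convexHull(k)
        p=cv2.approxPolyDP(h,5,True)[:,0]
        print(n,'blue',s,[(q.tolist(),onz(c,*q,.012)[:2].round(3).tolist()) for q in p])
A=cv2.resize(a['pixels'][160:350,90:370],None,fx=2.8,fy=2.8,interpolation=2)
B=cv2.resize(b['pixels'][150:370,190:320],None,fx=2.7,fy=2.7)
cv2.imwrite('pics/c.png',A[:,:,::-1]);
s=cv2.resize(b['pixels'][160:260,215:315],None,fx=6,fy=6,interpolation=2);cv2.imwrite('pics/d.png',s[:,:,::-1])
E
```

```text
scene brass [136, 291, 23, 30, 543] (147.0, 305.5) [ 0.421 -0.366  0.025]
scene brass [104, 324, 20, 23, 339] (113.5, 335.0) [ 0.4306 -0.4623  0.025 ]
side brass [240, 310, 20, 29, 467] (249.5, 324.0) [ 0.4244 -0.3649  0.025 ]
side brass [249, 346, 14, 23, 283] (255.5, 357.0) [ 0.4263 -0.4644  0.025 ]
scene blue [232, 206, 122, 64, 3247] [([353, 225], [0.646, 0.181]), ([274, 269], [0.572, -0.101]), ([232, 238], [0.398, -0.049]), ([298, 206], [0.458, 0.192]), ([323, 208], [0.528, 0.22])]
side blue [226, 226, 69, 30, 1370] [([226, 249], [0.391, -0.035]), ([236, 226], [0.43, 0.087]), ([294, 230], [0.602, 0.031]), ([289, 255], [0.564, -0.096])]
```

View pics/c.png

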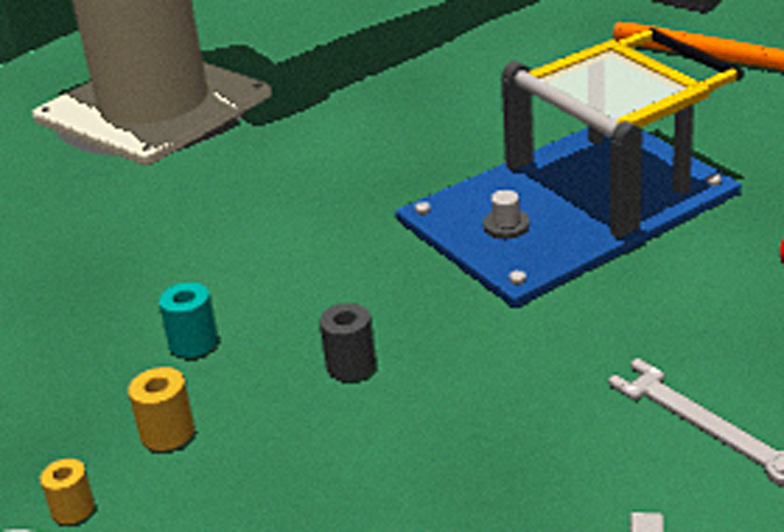

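View pics/d.png

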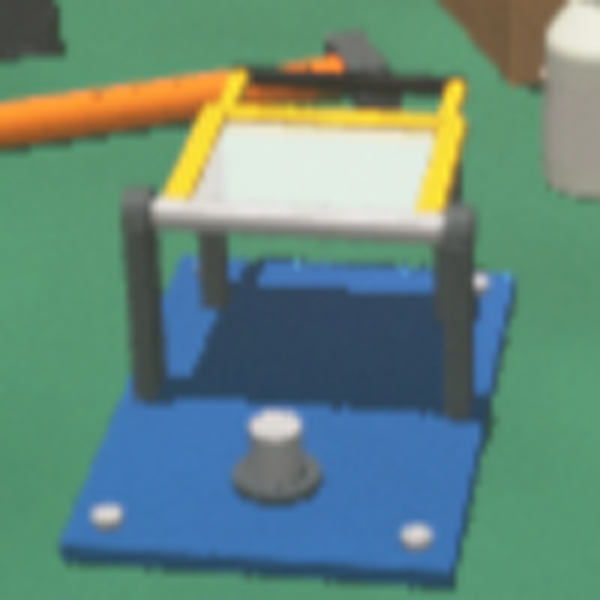

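Crops confirm the large brass bush (scene crop 160,410), with turquoise, the small brass one and dark steel beside it. The guard lies open with its bar on the far side. Post top is at crop c (505,196) and crop d (275,425).

```bash
python3 - <<'E'
from m import *
C=lambda x,y:((x+.5)/2.8-.5+90,(y+.5)/2.8-.5+160)
D=lambda x,y:((x+.5)/6-.5+215,(y+.5)/6-.5+160)
for n,p,q,z in(('post',C(505,195),D(275,425),.045),('barL',C(652,37),D(247,74),.115),('barR',C(738,71),D(454,86),.115),('rodL',C(520,79),D(158,210),.115),('rodR',C(612,126),D(440,226),.115),('boltL',C(423,206),D(107,514),.014),('boltR',C(517,275),D(417,534),.014),('boltfar',C(714,179),D(480,282),.014)):
    P,e=tri(a,p,b,q); print(n,P.round(4),'gap',e.round(4),onz(a,*p,z)[:2].round(4),onz(b,*q,z)[:2].round(4))
for nm in('brass',):
    P,e=tri(a,(147,305.5),b,(249.5,324)); print(P,e)
h=lambda c,y,z:None
E
```

```text
post [ 0.4951 -0.0063  0.0475] gap 0.0031 [ 0.4913 -0.0006] [ 0.4956 -0.0051]
barL [0.5137 0.2387 0.1183] gap 0.0027 [0.5116 0.242 ] [0.5145 0.249 ]
barR [0.6242 0.2145 0.1156] gap 0.0026 [0.6226 0.2182] [0.6241 0.2128]
rodL [0.4509 0.0875 0.1188] gap 0.0012 [0.4473 0.0924] [0.4514 0.0962]
rodR [0.5847 0.0388 0.1257] gap 0.0047 [0.5729 0.0591] [0.5879 0.0537]
boltL [ 0.4106 -0.0263  0.0182] gap 0.0018 [ 0.4053 -0.02  ] [ 0.4109 -0.0215]
boltR [ 0.5538 -0.0727  0.0199] gap 0.0012 [ 0.5485 -0.0652] [ 0.5552 -0.0651]
boltfar [0.6293 0.1627 0.02  ] gap 0.0014 [0.6246 0.1726] [0.6312 0.1718]
[ 0.42416934 -0.36815459  0.02808316] 9.511430415478773e-05
```

play_rows([
  {"translation": [-13, 18, 0], "roll": 47, "fingers": -1},
  {"translation": [-13, 18, 0], "roll": 47, "fingers": -1},
  {"translation": [-13, 18, 0], "roll": 47, "fingers": -1},
  {"translation": [-13, 18, 0], "roll": 47, "fingers": -1},
  {"translation": [-26.3, 35.6, 0], "roll": 94, "fingers": -1},
  {"translation": [-26.3, 35.6, 0], "roll": 94, "fingers": -1},
  {"translation": [-26.3, 35.6, 0], "roll": 94, "fingers": -1},
  {"translation": [-26.3, 35.6, 0], "roll": 94, "fingers": -1},
  {"translation": [-26.3, 35.6, 0], "roll": 94, "fingers": -1},
  {"translation": [-26.3, 35.6, 0], "roll": 94, "fingers": -1},
  {"translation": [-26.3, 35.6, 0], "roll": 94, "fingers": -1},
  {"translation": [-26.3, 35.6, 0], "roll": 94, "fingers": -1},
  {"translation": [-26.3, 35.6, 0], "roll": 94, "fingers": -1},
  {"translation": [-26.3, 35.6, 0], "roll": 94, "fingers": -1},
  {"translation": [-26.3, 35.6, 0], "roll": 94, "fingers": -1},
  {"translation": [-26.3, 35.6, 0], "roll": 94, "fingers": -1},
])

```text
clock: 1.48
eef_pos: [0.3999, 0.151, 0.2452]
tool_rot: [0.989, -0.146, -0.0, 0.0]
ft_force: [-0.8, 0.7, 0.4]
grip_width: 0.0854
```

```bash
cat >> h.py <<'E'
from scipy.spatial.transform import Rotation as Ro
def go(target):
    o=bot.get_obs();R=Ro.from_quat(o['tool_rot']).as_matrix()
    x=R[:,0];print('t',round(o['clock'],2),'pos',o['eef_pos'].round(4),'head',np.degrees(np.arctan2(x[1],x[0])).round(1),'F',o['ft_force'].round(1),'w',round(o['grip_width'],4))
    print('shift cm',(R.T@(np.array(target)-o['eef_pos'])*100).round(2))
E
python3 -c "
from h import *
go([.424,-.368,.2])"
```

```text
t 1.48 pos [0.3999 0.151  0.2452] head -16.8 F [-0.8  0.7  0.4] w 0.0854
shift cm [17.33 48.98  4.52]
```

play_rows([
  {"translation": [13.6, 17.2, 0], "roll": 0, "fingers": -1},
  {"translation": [13.6, 17.2, 0], "roll": 0, "fingers": -1},
  {"translation": [13.6, 17.2, 0], "roll": 0, "fingers": -1},
  {"translation": [13.6, 17.2, 0], "roll": 0, "fingers": -1},
  {"translation": [13.6, 17.2, 0], "roll": 0, "fingers": -1},
  {"translation": [13.6, 17.2, 0], "roll": 0, "fingers": -1},
  {"translation": [13.6, 17.2, 0], "roll": 0, "fingers": -1},
  {"translation": [13.6, 17.2, 0], "roll": 0, "fingers": -1},
])

```text
clock: 2.15
eef_pos: [0.4797, -0.0531, 0.245]
tool_rot: [0.989, -0.148, -0.001, -0.0]
ft_force: [0.2, -0.1, 0.7]
grip_width: 0.0849
```

```bash
python3 -c "
from h import *
import pickle
w=cap('wrist','w1.png');pickle.dump(w,open('w1.pkl','wb'))
print(proj(w,[.494,-.005,.045]),proj(w,[.519,.071,.115]))
go([.424,-.368,.2])"
```

```text
[279.22668587 131.62063893] [281.36616792  11.65743362]
t 2.2 pos [ 0.4795 -0.0524  0.2451] head -16.9 F [-0.5 -0.4 -0.6] w 0.0853
shift cm [ 3.87 31.81  4.49]
```

View pics/w1.png

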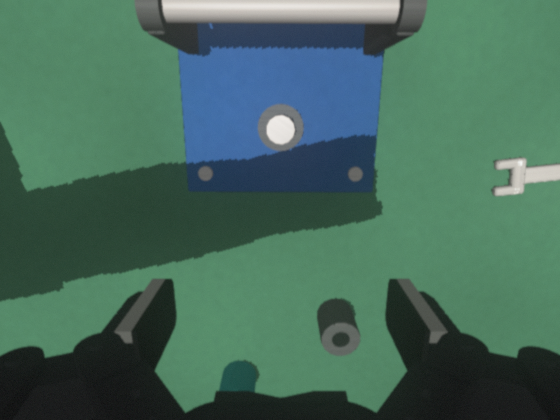

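The post top is at (280,130), within about 2 px of prediction, and the hinge rod sits at row 12, level with the image.

```bash
python3 - <<'E'
from h import *
import pickle
w=pickle.load(open('w1.pkl','rb'));g=cv2.cvtColor(w['pixels'],cv2.COLOR_RGB2GRAY)
m=cv2.inRange(g[100:160,250:310],190,255);k=max(cv2.findContours(m,0,1)[0],key=cv2.contourArea);(x,y),r=cv2.minEnclosingCircle(k);x+=250;y+=100
P=onz(w,x,y,.045);print(x,y,r,P, 'diam',np.linalg.norm(onz(w,x+r,y,.045)-onz(w,x-r,y,.045)))
A=onz(w,206,174,.018);B=onz(w,355,174,.018);d=B-A;print('yaw bolts',np.degrees(np.arctan2(d[1],d[0])),np.linalg.norm(d))
A=onz(w,152,11.5,.115);B=onz(w,413,11.5,.115);d=B-A;print('yaw rod',np.degrees(np.arctan2(d[1],d[0])),np.linalg.norm(d),(A+B)/2)
E
```

```text
280.01612854003906 129.14516067504883 14.179437637329102 [ 0.49529635 -0.003156    0.045     ] diam 0.02510041611713152
yaw bolts -16.987956290417678 0.14800830178772414
yaw rod -17.000726066381336 0.16619421564105294 [0.51970246 0.07087878 0.115     ]
```

play_rows([
  {"translation": [3.9, 26.8, 2], "roll": 0, "fingers": -1},
  {"translation": [3.9, 26.8, 2], "roll": 0, "fingers": -1},
  {"translation": [3.9, 26.8, 2], "roll": 0, "fingers": -1},
  {"translation": [3.9, 26.8, 2], "roll": 0, "fingers": -1},
  {"translation": [3.9, 26.8, 2], "roll": 0, "fingers": -1},
  {"translation": [3.9, 26.8, 2], "roll": 0, "fingers": -1},
  {"translation": [3.9, 31.8, 4.5], "roll": 0, "fingers": -1},
  {"translation": [3.9, 31.8, 4.5], "roll": 0, "fingers": -1},
  {"translation": [3.9, 31.8, 4.5], "roll": 0, "fingers": -1},
  {"translation": [3.9, 31.8, 4.5], "roll": 0, "fingers": -1},
  {"translation": [3.9, 31.8, 4.5], "roll": 0, "fingers": -1},
])

```text
clock: 3.12
eef_pos: [0.425, -0.367, 0.2005]
tool_rot: [0.989, -0.147, -0.0, -0.001]
ft_force: [0.1, -0.3, 0.1]
grip_width: 0.0854
```

```bash
python3 -c "
from h import *
import pickle
w=cap('wrist','w2.png');pickle.dump(w,open('w2.pkl','wb'))
print(proj(w,[.424,-.368,.05]))
m=cv2.inRange(cv2.cvtColor(w['pixels'],cv2.COLOR_RGB2HSV),(15,100,50),(32,255,255))
n,l,s,c=cv2.connectedComponentsWithStats(m)
print([(s[i].tolist(),c[i].round(1)) for i in range(1,n) if s[i,4]>100])
go([.424,-.368,.03])"
```

```text
[278.61035412 202.45895099]
[([253, 165, 52, 58, 2258], array([278.8, 194.3])), ([295, 260, 33, 45, 1196], array([309.9, 282.3]))]
t 3.17 pos [ 0.4253 -0.3669  0.2009] head -16.8 F [-0.8  0.8  1. ] w 0.0854
shift cm [-0.1   0.15 17.09]
```

View pics/w2.png

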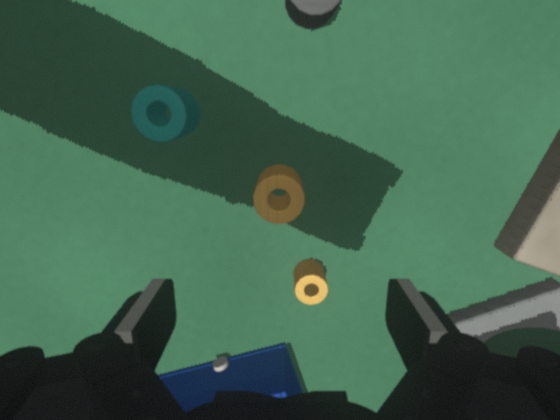

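The brass bush top is centred near (279,198), with its bore at (279,200). Turquoise is at (160,112) and the small brass one at (311,290), both clear of the jaws.

```bash
python3 -c "
from h import *
import pickle
w=pickle.load(open('w2.pkl','rb'))
P=onz(w,278.9,198.3,.05);print(P,np.linalg.norm(onz(w,304.5,198,.05)-onz(w,253,198,.05)))
go([P[0],P[1],.03])
P=onz(w,304,30,.0);print(P)"
```

```text
[ 0.42522006 -0.3647884   0.05      ] 0.04095202130335681
t 3.17 pos [ 0.4253 -0.3669  0.2009] head -16.8 F [-0.8  0.8  1. ] w 0.0854
shift cm [-0.08 -0.19 17.09]
[ 0.48259649 -0.24659389  0.        ]
```

play_rows([
  {"translation": [0, -0.2, 3], "roll": 0, "fingers": -1},
  {"translation": [0, -0.2, 7], "roll": 0, "fingers": -1},
  {"translation": [0, -0.2, 10], "roll": 0, "fingers": -1},
  {"translation": [0, -0.2, 13], "roll": 0, "fingers": -1},
  {"translation": [0, -0.2, 15], "roll": 0, "fingers": -1},
  {"translation": [0, -0.2, 16.5], "roll": 0, "fingers": -1},
  {"translation": [0, -0.2, 17.4], "roll": 0, "fingers": -1},
  {"translation": [0, -0.2, 17.4], "roll": 0, "fingers": -1},
  {"translation": [0, -0.2, 17.4], "roll": 0, "fingers": -0.2},
  {"translation": [0, -0.2, 17.4], "roll": 0, "fingers": 0.2},
  {"translation": [0, -0.2, 17.4], "roll": 0, "fingers": 0.4},
  {"translation": [0, -0.2, 17.4], "roll": 0, "fingers": 0.7},
  {"translation": [0, -0.2, 17.4], "roll": 0, "fingers": 1},
  {"translation": [0, -0.2, 17.4], "roll": 0, "fingers": 1},
  {"translation": [0, -0.2, 17.4], "roll": 0, "fingers": 1},
  {"translation": [0, -0.2, 17.4], "roll": 0, "fingers": 1},
  {"translation": [0, -0.2, 17.4], "roll": 0, "fingers": 1},
])

```text
clock: 4.58
eef_pos: [0.4253, -0.3675, 0.0282]
tool_rot: [0.989, -0.148, 0.001, 0.001]
ft_force: [-1.3, 1.4, 6.2]
grip_width: 0.0414
```

```bash
python3 -c "
from h import *
go([.4253,-.3669,.20])"
```

```text
t 4.58 pos [ 0.4253 -0.3675  0.0282] head -17.0 F [-1.3  1.4  6.2] w 0.0414
shift cm [  0.02  -0.04 -17.18]
```

play_rows([
  {"translation": [0, 0, -1], "roll": 0, "fingers": 1},
  {"translation": [0, 0, -3], "roll": 0, "fingers": 1},
  {"translation": [0, 0, -6], "roll": 0, "fingers": 1},
  {"translation": [0, 0, -9], "roll": 0, "fingers": 1},
  {"translation": [0, 0, -12], "roll": 0, "fingers": 1},
  {"translation": [0, 0, -14], "roll": 0, "fingers": 1},
  {"translation": [0, 0, -15], "roll": 0, "fingers": 1},
  {"translation": [0, 0, -15], "roll": 0, "fingers": 1},
  {"translation": [0, 0, -15], "roll": 0, "fingers": 1},
])

```text
clock: 5.33
eef_pos: [0.4246, -0.3668, 0.176]
tool_rot: [0.989, -0.148, -0.0, -0.0]
ft_force: [0.4, 0.3, -4.9]
grip_width: 0.0414
```

```bash
python3 -c "
from h import *
import pickle
w=cap('wrist','w3.png');pickle.dump(w,open('w3.pkl','wb'))
o=bot.get_obs();p=o['eef_pos'];print(proj(w,p+[0,0,.022]))
go([.4955,-.004,.178])"
```

```text
[276.19168914 329.33113584]
t 5.38 pos [ 0.4241 -0.3663  0.1748] head -17.0 F [-0.1  1.2 -4.6] w 0.0413
shift cm [ -3.76 -36.74  -0.27]
```

View pics/w3.png

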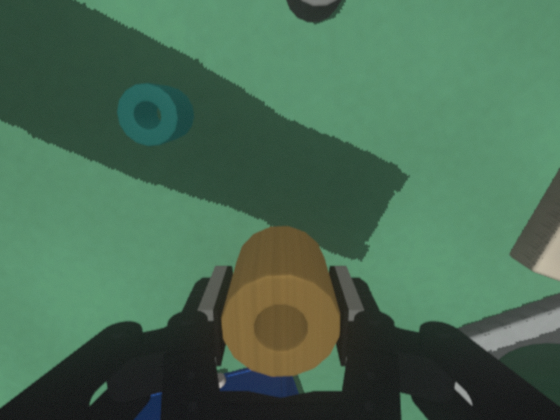

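play_rows([
  {"translation": [-0.2, -1.5, 0], "roll": 0, "fingers": 1},
  {"translation": [-0.4, -4, 0], "roll": 0, "fingers": 1},
  {"translation": [-0.8, -7.5, 0], "roll": 0, "fingers": 1},
  {"translation": [-1.2, -11, 0], "roll": 0, "fingers": 1},
  {"translation": [-1.6, -14.5, 0], "roll": 0, "fingers": 1},
  {"translation": [-2, -18, 0], "roll": 0, "fingers": 1},
  {"translation": [-2.4, -21.5, 0], "roll": 0, "fingers": 1},
  {"translation": [-2.8, -25, 0], "roll": 0, "fingers": 1},
  {"translation": [-3.2, -28.5, 0], "roll": 0, "fingers": 1},
  {"translation": [-3.5, -32, 0], "roll": 0, "fingers": 1},
  {"translation": [-3.7, -34.5, 1], "roll": 0, "fingers": 1},
  {"translation": [-3.9, -36, 2.5], "roll": 0, "fingers": 1},
  {"translation": [-3.9, -36.5, 4.5], "roll": 0, "fingers": 1},
  {"translation": [-3.9, -36.5, 6.5], "roll": 0, "fingers": 1},
  {"translation": [-3.9, -36.5, 7.7], "roll": 0, "fingers": 1},
  {"translation": [-3.9, -36.5, 7.7], "roll": 0, "fingers": 1},
  {"translation": [-3.9, -36.5, 7.7], "roll": 0, "fingers": 1},
  {"translation": [-3.9, -36.5, 7.7], "roll": 0, "fingers": 1},
])

```text
clock: 6.88
eef_pos: [0.4941, -0.0063, 0.0992]
tool_rot: [0.989, -0.148, -0.0, -0.0]
ft_force: [-0.1, 0.3, -2.6]
grip_width: 0.0411
```

```bash
python3 -c "
from h import *
import pickle
a=cap('scene');b=cap('side');w=cap('wrist');pickle.dump((a,b,w),open('s2.pkl','wb'))
A=cv2.resize(a['pixels'][190:260,230:310],None,fx=5,fy=5,interpolation=2)
B=cv2.resize(b['pixels'][190:260,220:300],None,fx=5,fy=5,interpolation=2)
I=np.hstack([A,B]);print(I.shape)
cv2.imwrite('pics/p1.png',I[:,:,::-1])
go([.494,-.0055,.075])"
```

```text
(350, 800, 3)
t 7.03 pos [ 0.495  -0.0066  0.1002] head -17.0 F [ 0.5 -0.2 -3.2] w 0.0413
shift cm [-0.14 -0.07  2.52]
```

View pics/p1.png

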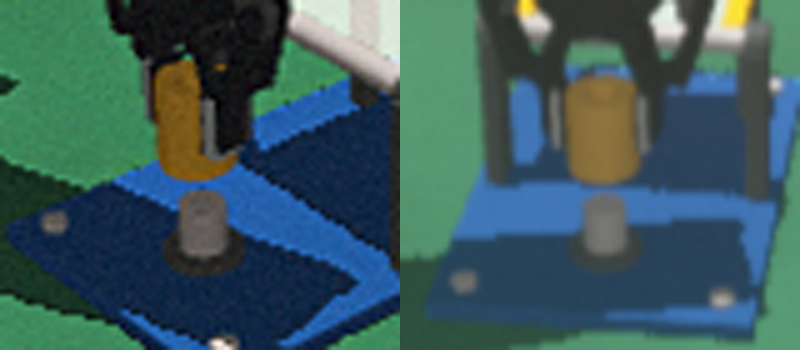

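The bush hangs above the post. It looks about 1 mm left of it in the side view (603 against 605) and 2–3 mm left in the scene view (198 against 203). I'll measure that.

```bash
python3 - <<'E'
from h import *
import pickle
a,b,w=pickle.load(open('s2.pkl','rb'))
T=np.array([.4945,-.005,.0])
for n,c,roi,prow in(('scene',a,(255,200,285,232),(231,237)),('side',b,(246,200,274,232),(231,237))):
    g=c['pixels'].astype(float);h=cv2.cvtColor(c['pixels'],cv2.COLOR_RGB2HSV);m=cv2.inRange(h,(12,120,40),(32,255,255))
    x0,y0,x1,y1=roi
    for r in range(y0,y1,3):
        q=np.where(m[r,x0:x1])[0]; 
        if len(q): print(n,r,q.min()+x0,q.max()+x0,end=' | ')
    s=cv2.inRange(h,(0,0,60),(180,70,255))
    print()
    for r in range(*prow,1):
        q=np.where(s[r,x0+3:x1+3])[0]
        if len(q): print(n,'post',r,q.min()+x0+3,q.max()+x0+3,end=' | ')
    print('\nproj', [proj(c,T+[0,0,z]).round(2) for z in(.045,.073,.098,.123)], 'px/mm',np.linalg.norm(proj(c,T+[.01,0,.07])-proj(c,T+[0,0,.07]))/10)
    R=c['world_to_cam'][:3,:3];print('cam right in world',R[0].round(3))
E
```

```text
scene 203 262 274 | scene 206 260 269 | scene 209 260 269 | scene 212 261 269 | scene 215 261 269 | scene 218 262 269 | scene 221 262 276 | scene 224 263 274 | 
scene post 231 267 274 | scene post 232 266 274 | scene post 233 266 274 | scene post 234 266 274 | scene post 235 266 275 | scene post 236 266 275 | 
proj [array([270.06, 230.43]), array([269.64, 221.39]), array([269.25, 213.12]), array([268.85, 204.67])] px/mm 0.3322695319865212
cam right in world [ 0.838  0.545 -0.018]
side 206 256 263 | side 209 253 265 | side 212 253 265 | side 215 253 265 | side 218 254 266 | side 221 254 266 | side 224 255 265 | 
side post 231 257 264 | side post 232 257 264 | side post 233 257 264 | side post 234 257 264 | side post 235 257 265 | side post 236 256 266 | 
proj [array([260.03, 230.43]), array([259.73, 222.21]), array([259.45, 214.73]), array([259.17, 207.11])] px/mm 0.3443655684976967
cam right in world [ 0.985 -0.17  -0.006]
```

play_rows([
  {"translation": [0.15, -0.08, 0.2], "roll": 0, "fingers": 1},
  {"translation": [0.15, -0.08, 0.7], "roll": 0, "fingers": 1},
  {"translation": [0.15, -0.08, 1.2], "roll": 0, "fingers": 1},
  {"translation": [0.15, -0.08, 1.7], "roll": 0, "fingers": 1},
  {"translation": [0.15, -0.08, 2.1], "roll": 0, "fingers": 1},
  {"translation": [0.15, -0.08, 2.3], "roll": 0, "fingers": 1},
  {"translation": [0.15, -0.08, 2.4], "roll": 0, "fingers": 1},
  {"translation": [0.15, -0.08, 2.5], "roll": 0, "fingers": 1},
  {"translation": [0.15, -0.08, 2.5], "roll": 0, "fingers": 1},
  {"translation": [0.15, -0.08, 2.5], "roll": 0, "fingers": 1},
])

```text
clock: 7.87
eef_pos: [0.4961, -0.0062, 0.0744]
tool_rot: [0.989, -0.148, 0.0, -0.0]
ft_force: [-0.1, -0.5, -3.4]
grip_width: 0.0412
```

```bash
python3 -c "
from h import *
import pickle
a=cap('scene');b=cap('side');pickle.dump((a,b),open('s3.pkl','wb'))
A=cv2.resize(a['pixels'][190:260,230:310],None,fx=5,fy=5,interpolation=2)
B=cv2.resize(b['pixels'][190:260,220:300],None,fx=5,fy=5,interpolation=2)
cv2.imwrite('pics/p2.png',np.hstack([A,B])[:,:,::-1])
go([.494,-.0055,.072])"
```

```text
t 7.97 pos [ 0.4962 -0.0062  0.0745] head -17.0 F [ 0.2  0.3 -3.5] w 0.0412
shift cm [-0.23 -0.    0.25]
```

View pics/p2.png

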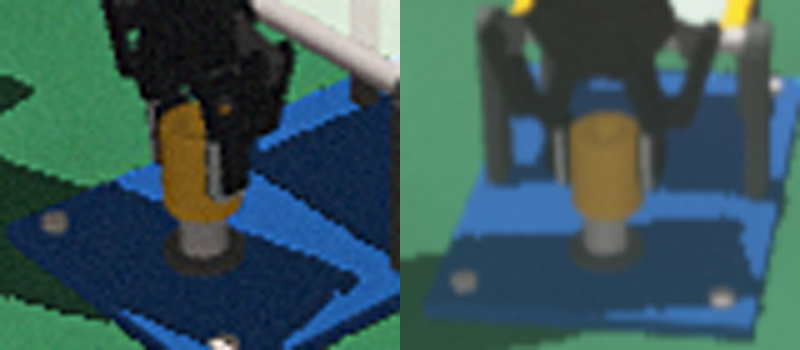

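The bush is now centred over the post, 606 against 605 in the side view and 202 against 204 in the scene view. I'll lower it the last millimetres.

play_rows([
  {"translation": [0, -0.05, 0.1], "roll": 0, "fingers": 1},
  {"translation": [0, -0.05, 0.15], "roll": 0, "fingers": 1},
  {"translation": [0, -0.05, 0.2], "roll": 0, "fingers": 1},
  {"translation": [0, -0.05, 0.25], "roll": 0, "fingers": 1},
  {"translation": [0, -0.05, 0.25], "roll": 0, "fingers": 1},
  {"translation": [0, -0.05, 0.25], "roll": 0, "fingers": 1},
])

```text
clock: 8.47
eef_pos: [0.4964, -0.0056, 0.0731]
tool_rot: [0.989, -0.148, 0.001, -0.0]
ft_force: [-2.4, -0.7, 5.8]
grip_width: 0.0412
```

Contact shows on the force, −3.4 to +5.8 N. I'll release slowly and then retreat upward.

play_rows([
  {"translation": [0, 0, 0], "roll": 0, "fingers": 0.1},
  {"translation": [0, 0, 0], "roll": 0, "fingers": 0.02},
  {"translation": [0, 0, 0], "roll": 0, "fingers": 0},
  {"translation": [0, 0, 0], "roll": 0, "fingers": -0.05},
  {"translation": [0, 0, 0], "roll": 0, "fingers": -0.1},
  {"translation": [0, 0, 0], "roll": 0, "fingers": -0.2},
  {"translation": [0, 0, 0], "roll": 0, "fingers": -0.35},
  {"translation": [0, 0, 0], "roll": 0, "fingers": -0.5},
  {"translation": [0, 0, 0], "roll": 0, "fingers": -0.5},
  {"translation": [0, 0, 0], "roll": 0, "fingers": -0.5},
  {"translation": [0, 0, -1], "roll": 0, "fingers": -0.5},
  {"translation": [0, 0, -3], "roll": 0, "fingers": -0.5},
  {"translation": [0, 0, -6], "roll": 0, "fingers": -0.5},
  {"translation": [0, 0, -9], "roll": 0, "fingers": -0.5},
  {"translation": [0, 0, -12], "roll": 0, "fingers": -0.5},
  {"translation": [0, 0, -15], "roll": 0, "fingers": -0.5},
  {"translation": [0, 0, -18], "roll": 0, "fingers": -0.5},
  {"translation": [0, 0, -18], "roll": 0, "fingers": -0.5},
  {"translation": [0, 0, -18], "roll": 0, "fingers": -0.5},
])

```text
clock: 10.05
eef_pos: [0.4974, -0.0057, 0.2547]
tool_rot: [0.989, -0.148, 0.003, -0.0]
ft_force: [0.6, -0.6, 0.1]
grip_width: 0.0639
```

```bash
python3 - <<'E'
from h import *
import pickle
a=cap('scene');b=cap('side');w=cap('wrist');pickle.dump((a,b,w),open('s4.pkl','wb'))
for n,c,roi in(('scene',a,(255,200,285,242)),('side',b,(246,200,274,242))):
    m=cv2.inRange(cv2.cvtColor(c['pixels'],cv2.COLOR_RGB2HSV),(12,120,40),(32,255,255))
    x0,y0,x1,y1=roi
    for r in range(y0,y1,3):
        q=np.where(m[r,x0:x1])[0]
        if len(q): print(n,r,q.min()+x0,q.max()+x0,end=' | ')
    print()
A=cv2.resize(a['pixels'][160:280,220:360],None,fx=3,fy=3,interpolation=2)
W=cv2.resize(w['pixels'],(480,360))
cv2.imwrite('pics/p3.png',np.hstack([A[:360,:310],W])[:,:,::-1])
# bar target
hd=np.array([.5197,.0709]) ; y=np.array([.2924,.9563]); bar=hd+.165*y; print('bar',bar)
go([bar[0],bar[1],.2])
E
```

```text
scene 212 264 276 | scene 215 262 277 | scene 218 263 277 | scene 221 263 277 | scene 224 263 277 | scene 227 263 277 | scene 230 263 277 | scene 233 265 275 | 
side 215 255 266 | side 218 255 267 | side 221 255 267 | side 224 255 267 | side 227 256 267 | side 230 256 266 | side 233 259 262 | 
bar [0.567946  0.2286895]
t 10.2 pos [ 0.4953 -0.0057  0.2508] head -17.0 F [-0.5 -0.2 -0.3] w 0.0641
shift cm [  0.11 -24.54   5.07]
```

View pics/p3.png

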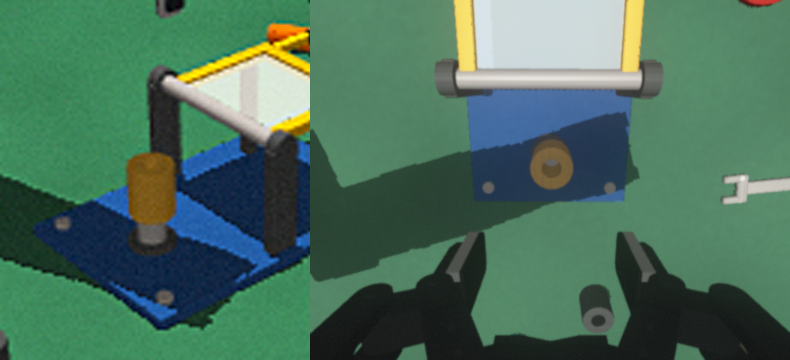

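The bush stands upright on the post and the gripper is clear. Now I go to the grab bar, roll 90° and hover for a look.

play_rows([
  {"translation": [0, -3, 0], "roll": -7, "fingers": -0.2},
  {"translation": [0, -6, 0], "roll": -14, "fingers": 0.1},
  {"translation": [0, -9, 0], "roll": -21, "fingers": 0.1},
  {"translation": [0, -12, 0], "roll": -28, "fingers": 0.1},
  {"translation": [0, -15, 0], "roll": -35, "fingers": 0.1},
  {"translation": [0, -18, 0], "roll": -42, "fingers": 0.1},
  {"translation": [0, -21, 0], "roll": -49, "fingers": 0.1},
  {"translation": [0, -23.5, 0], "roll": -56, "fingers": 0.1},
  {"translation": [0.1, -24.5, 1], "roll": -63, "fingers": 0.1},
  {"translation": [0.1, -24.5, 2], "roll": -70, "fingers": 0.1},
  {"translation": [0.1, -24.5, 3], "roll": -77, "fingers": 0.1},
  {"translation": [0.1, -24.5, 3], "roll": -84, "fingers": 0.1},
  {"translation": [0.1, -24.5, 3], "roll": -90, "fingers": 0.1},
  {"translation": [0.1, -24.5, 3], "roll": -90, "fingers": 0.1},
  {"translation": [0.1, -24.5, 3], "roll": -90, "fingers": 0.1},
  {"translation": [0.1, -24.5, 3], "roll": -90, "fingers": 0.1},
])

```text
clock: 11.53
eef_pos: [0.5683, 0.2282, 0.2209]
tool_rot: [0.805, 0.594, -0.001, -0.0]
ft_force: [0.3, 0.0, 0.1]
grip_width: 0.0384
```

```bash
python3 - <<'E'
from h import *
import pickle
w=cap('wrist','w5.png');pickle.dump(w,open('w5.pkl','wb'))
y=np.array([.2924,.9563]);x=np.array([.9563,-.2924]);b=np.array([.5679,.2287])
print([proj(w,np.r_[b+x*k,.115]).round(1) for k in(-.05,-.03,0)])
o=bot.get_obs();print(proj(w,o['eef_pos']+[0,0,.005]),proj(w,o['eef_pos']-[0,0,.0]), o['joint_pos'].round(2))
go([b[0],b[1],.115])
E
```

```text
[array([281.7, 141.8]), array([281.7, 172.8]), array([281.8, 216.5])]
[282.05534324 305.32004565] [281.99841336 298.59797079] [0.38 0.48 0.29 1.38 0.   0.68]
t 11.58 pos [0.5684 0.2282 0.2213] head 72.9 F [ 0.   0.1 -0.9] w 0.0385
shift cm [ 0.04 -0.06 10.63]
```

View pics/w5.png

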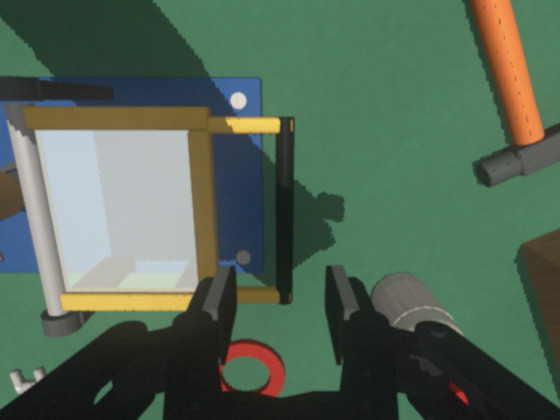

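The bar is seen at cols 276–294, centre 285, against 282 predicted, so I shift +2 mm along tool x. The frame gap of about 40 mm agrees with the 41 mm given. I'll check oil can clearance before descending.

```bash
python3 - <<'E'
from h import *
import pickle
a,b,_=pickle.load(open('s0.pkl','rb'))
p=onz(a,398,214,0.0);q=onz(b,314.5,188,0.0);P=(p+q)/2;print(p,q)
o=bot.get_obs();R=Ro.from_quat(o['tool_rot']).as_matrix();d=P-o['eef_pos'];print('bottle in tool',(R.T@d*100).round(1))
P=onz(a,400,173,.15);d=P-o['eef_pos'];print('bottle top in tool',(R.T@d*100).round(1))
E
```

```text
[0.72450678 0.32290301 0.        ] [0.73322014 0.31942889 0.        ]
bottle in tool [13.6 12.6 22.1]
bottle top in tool [10.2 13.6  7.1]
```

play_rows([
  {"translation": [0.2, 0, 2], "roll": 0, "fingers": 0.1},
  {"translation": [0.2, 0, 4.5], "roll": 0, "fingers": 0.1},
  {"translation": [0.2, 0, 7], "roll": 0, "fingers": 0.1},
  {"translation": [0.2, 0, 9], "roll": 0, "fingers": 0.1},
  {"translation": [0.2, 0, 10.2], "roll": 0, "fingers": 0.1},
  {"translation": [0.2, 0, 11], "roll": 0, "fingers": 0.1},
  {"translation": [0.2, 0, 11], "roll": 0, "fingers": 0.1},
  {"translation": [0.2, 0, 11], "roll": 0, "fingers": 0.1},
])

```text
clock: 12.25
eef_pos: [0.5693, 0.2302, 0.112]
tool_rot: [0.804, 0.595, -0.0, -0.0]
ft_force: [0.2, -0.3, 0.1]
grip_width: 0.0383
```

```bash
python3 - <<'E'
from h import *
w=cap('wrist','w6.png');a=cap('scene')
A=cv2.resize(a['pixels'][110:250,250:390],(420,420))
cv2.imwrite('pics/w6.png',np.hstack([A,cv2.resize(w['pixels'][140:420,140:420],(380,420))[:, :380]])[:,:,::-1])
go([.568,.2287,.11])
E
```

```text
t 12.35 pos [0.5702 0.2306 0.1132] head 73.0 F [-0.3 -0.1  0.3] w 0.0383
shift cm [-0.24 -0.15  0.32]
```

View pics/w6.png

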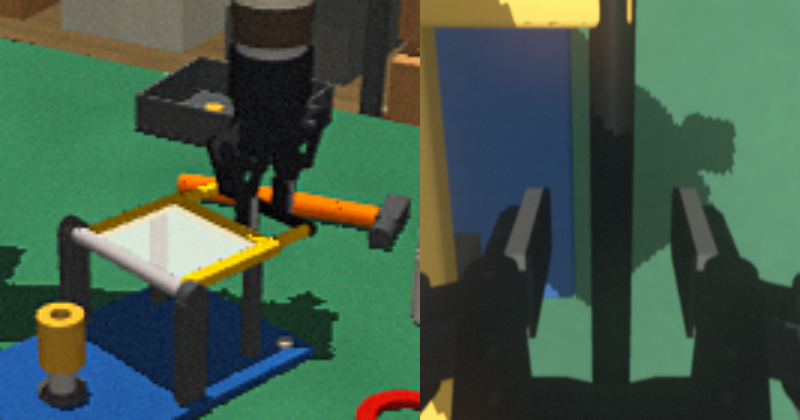

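The bar (613) is centred between the pads (550 and 675). Closing.

play_rows([
  {"translation": [0, 0, 0], "roll": 0, "fingers": 0.3},
  {"translation": [0, 0, 0], "roll": 0, "fingers": 0.5},
  {"translation": [0, 0, 0], "roll": 0, "fingers": 0.65},
  {"translation": [0, 0, 0], "roll": 0, "fingers": 0.8},
  {"translation": [0, 0, 0], "roll": 0, "fingers": 1},
  {"translation": [0, 0, 0], "roll": 0, "fingers": 1},
  {"translation": [0, 0, 0], "roll": 0, "fingers": 1},
  {"translation": [0, 0, 0], "roll": 0, "fingers": 1},
])

```text
clock: 13.02
eef_pos: [0.5696, 0.2303, 0.1127]
tool_rot: [0.804, 0.595, 0.001, 0.0]
ft_force: [-1.0, -1.2, 6.2]
grip_width: 0.0097
```

```bash
python3 - <<'E'
from h import *
go([.568,.2287,.11])
import numpy as np
for t in list(range(0,91,5)): 
    k=np.radians(t); print(t,(-16.5*(1-np.cos(k))).round(2),(-16.5*np.sin(k)).round(2),end=' ; ')
E
```

```text
t 13.02 pos [0.5696 0.2303 0.1127] head 73.0 F [-1.  -1.2  6.2] w 0.0097
shift cm [-0.2  -0.11  0.27]
0 -0.0 -0.0 ; 5 -0.06 -1.44 ; 10 -0.25 -2.87 ; 15 -0.56 -4.27 ; 20 -1.0 -5.64 ; 25 -1.55 -6.97 ; 30 -2.21 -8.25 ; 35 -2.98 -9.46 ; 40 -3.86 -10.61 ; 45 -4.83 -11.67 ; 50 -5.89 -12.64 ; 55 -7.04 -13.52 ; 60 -8.25 -14.29 ; 65 -9.53 -14.95 ; 70 -10.86 -15.5 ; 75 -12.23 -15.94 ; 80 -13.63 -16.25 ; 85 -15.06 -16.44 ; 90 -16.5 -16.5 ;
```

play_rows([
  {"translation": [-0.01, 0, -0.5], "roll": 0, "fingers": 1},
  {"translation": [-0.06, 0, -1.44], "roll": 0, "fingers": 1},
  {"translation": [-0.14, 0, -2.15], "roll": 0, "fingers": 1},
  {"translation": [-0.25, 0, -2.87], "roll": 0, "fingers": 1},
  {"translation": [-0.39, 0, -3.57], "roll": 0, "fingers": 1},
  {"translation": [-0.56, 0, -4.27], "roll": 0, "fingers": 1},
  {"translation": [-0.77, 0, -4.96], "roll": 0, "fingers": 1},
  {"translation": [-1.0, 0, -5.64], "roll": 0, "fingers": 1},
  {"translation": [-1.0, 0, -5.64], "roll": 0, "fingers": 1},
  {"translation": [-1.0, 0, -5.64], "roll": 0, "fingers": 1},
])

```text
clock: 13.85
eef_pos: [0.5667, 0.2214, 0.1691]
tool_rot: [0.804, 0.595, 0.001, -0.0]
ft_force: [4.2, 5.2, -2.0]
grip_width: 0.0097
```

```bash
python3 - <<'E'
from h import *
a=cap('scene');b=cap('side')
A=cv2.resize(a['pixels'][110:250,250:390],(420,420));B=cv2.resize(b['pixels'][110:250,195:321],(378,420))
cv2.imwrite('pics/g1.png',np.hstack([A,B])[:,:,::-1])
go([.568,.2287,.11])
E
```

```text
t 13.95 pos [0.5668 0.2215 0.1686] head 73.0 F [ 4.8  5.3 -1.6] w 0.01
shift cm [ 0.71 -0.1   5.86]
```

The viewer is used up, so I go on numerically. F z ≈ −2 N fits the guard's weight being carried, and lateral force is small.

play_rows([
  {"translation": [-0.2, 0, -0.66], "roll": 0, "fingers": 1},
  {"translation": [-0.5, 0, -1.33], "roll": 0, "fingers": 1},
  {"translation": [-1.13, 0, -2.61], "roll": 0, "fingers": 1},
  {"translation": [-1.9, 0, -3.82], "roll": 0, "fingers": 1},
  {"translation": [-2.78, 0, -4.97], "roll": 0, "fingers": 1},
  {"translation": [-3.75, 0, -6.03], "roll": 0, "fingers": 1},
  {"translation": [-4.8, 0, -7.0], "roll": 0, "fingers": 1},
  {"translation": [-5.95, 0, -7.88], "roll": 0, "fingers": 1},
  {"translation": [-7.18, 0, -8.65], "roll": 0, "fingers": 1},
  {"translation": [-7.8, 0, -9.0], "roll": 0, "fingers": 1},
  {"translation": [-7.8, 0, -9.0], "roll": 0, "fingers": 1},
  {"translation": [-7.8, 0, -9.0], "roll": 0, "fingers": 1},
])

```text
clock: 14.95
eef_pos: [0.5445, 0.1492, 0.2624]
tool_rot: [0.803, 0.595, 0.005, -0.001]
ft_force: [0.8, 10.6, 11.1]
grip_width: 0.0096
```

```bash
cat > g.py <<'E'
from h import *
a=cap('scene');b=cap('side')
H=np.array([.5197,.0709]);x=np.array([.9563,-.2924]);y=np.array([.2924,.9563])
o=bot.get_obs();p=o['eef_pos'];gp=p+[0,0,.005];v=(gp[:2]-H)@y;hz=gp[2]-.115
print('grip rel hinge',round(v,4),round(hz,4),'r',np.hypot(v,hz).round(4),'angle',np.degrees(np.arctan2(hz,v)).round(1),'along',((gp[:2]-H)@x).round(4))
for n,c,roi in(('scene',a,(255,80,380,240)),('side',b,(215,80,320,240))):
    h=cv2.cvtColor(c['pixels'],cv2.COLOR_RGB2HSV);m=cv2.inRange(h,(22,150,60),(32,255,255));x0,y0,x1,y1=roi
    ys,xs=np.where(m[y0:y1,x0:x1]);print(n,'yellow x',xs.min()+x0,xs.max()+x0,'y',ys.min()+y0,ys.max()+y0,len(xs))
    for e in(-.06,.06):
      for rr in(.165,.112): 
        t=np.arctan2(hz,v);print('  pred',e,rr,proj(c,np.r_[H+x*e+y*rr*np.cos(t),.115+rr*np.sin(t)]).round(1),end='')
    print()
go([.5697-.165*.2924,.2303-.165*.9563,.1122+.165])
E
python3 g.py
```

```text
grip rel hinge 0.0824 0.1522 r 0.1731 angle 61.6 along 0.0008
scene yellow x 262 374 y 130 232 615
  pred -0.06 0.165 [300.5 132.3]  pred -0.06 0.112 [293.5 151.1]  pred 0.06 0.165 [332.2 145. ]  pred 0.06 0.112 [324.4 165. ]
side yellow x 242 289 y 141 218 507
  pred -0.06 0.165 [247.7 140.5]  pred -0.06 0.112 [246.8 158.2]  pred 0.06 0.165 [287.4 142.2]  pred 0.06 0.112 [286.4 160. ]
t 15.05 pos [0.5446 0.1495 0.2622] head 73.1 F [ 0.3 10.1 12.4] w 0.0094
shift cm [-8.02  0.03 -1.58]
```

play_rows([
  {"translation": [0.05, 0, -0.15], "roll": 0, "fingers": 1},
  {"translation": [-0.4, 0, -0.4], "roll": 0, "fingers": 1},
  {"translation": [-0.95, 0, -0.6], "roll": 0, "fingers": 1},
  {"translation": [-1.5, 0, -0.82], "roll": 0, "fingers": 1},
  {"translation": [-2.05, 0, -1.03], "roll": 0, "fingers": 1},
  {"translation": [-2.6, 0, -1.22], "roll": 0, "fingers": 1},
  {"translation": [-3.15, 0, -1.39], "roll": 0, "fingers": 1},
  {"translation": [-3.7, 0, -1.53], "roll": 0, "fingers": 1},
  {"translation": [-4.27, 0, -1.67], "roll": 0, "fingers": 1},
  {"translation": [-4.8, 0, -1.78], "roll": 0, "fingers": 1},
  {"translation": [-4.8, 0, -1.78], "roll": 0, "fingers": 1},
  {"translation": [-4.8, 0, -1.78], "roll": 0, "fingers": 1},
])

```text
clock: 16.05
eef_pos: [0.5294, 0.1006, 0.2792]
tool_rot: [0.804, 0.595, 0.002, 0.0]
ft_force: [-2.1, 3.4, 12.8]
grip_width: 0.0095
```

```bash
python3 g.py
```

```text
grip rel hinge 0.0313 0.1692 r 0.1721 angle 79.5 along 0.0006
scene yellow x 262 362 y 128 221 573
  pred -0.06 0.165 [286.3 130.5]  pred -0.06 0.112 [283.9 150.3]  pred 0.06 0.165 [318.  143.5]  pred 0.06 0.112 [314.8 164.4]
side yellow x 241 288 y 140 218 526
  pred -0.06 0.165 [244.2 141. ]  pred -0.06 0.112 [244.4 159. ]  pred 0.06 0.165 [285.3 142.7]  pred 0.06 0.112 [285.  160.8]
t 16.15 pos [0.5294 0.1007 0.2792] head 73.0 F [-0.7  3.3 12.1] w 0.0097
shift cm [-2.93  0.06  0.19]
```

play_rows([
  {"translation": [-0.4, 0, -0.04], "roll": 0, "fingers": 1},
  {"translation": [-0.8, 0, -0.06], "roll": 0, "fingers": 1},
  {"translation": [-1.2, 0, -0.08], "roll": 0, "fingers": 1},
  {"translation": [-1.6, 0, -0.09], "roll": 0, "fingers": 1},
  {"translation": [-2.0, 0, -0.1], "roll": 0, "fingers": 1},
  {"translation": [-2.3, 0, -0.1], "roll": 0, "fingers": 1},
  {"translation": [-2.6, 0, -0.1], "roll": 0, "fingers": 1},
  {"translation": [-2.6, 0, -0.1], "roll": 0, "fingers": 1},
  {"translation": [-2.6, 0, -0.1], "roll": 0, "fingers": 1},
])

```text
clock: 16.9
eef_pos: [0.5218, 0.076, 0.2811]
tool_rot: [0.804, 0.595, 0.003, 0.0]
ft_force: [-2.2, 3.4, 17.1]
grip_width: 0.0096
```

```bash
cat >> g.py <<'E'
# guard-side arm edges: yellow rows per view, with predictions at 85/90/95 deg
for n,c,roi in(('scene',a,(268,120,335,190)),('side',b,(232,130,300,200))):
    h=cv2.cvtColor(c['pixels'],cv2.COLOR_RGB2HSV);m=cv2.inRange(h,(22,150,60),(32,255,255));x0,y0,x1,y1=roi
    for r in range(y0,y1,4):
        q=np.where(m[r,x0:x1])[0]
        if len(q):
            s=np.split(q,np.where(np.diff(q)>2)[0]+1);print(n,r,[(int(k[0])+x0,int(k[-1])+x0) for k in s],end='; ')
    print()
    for t in(80,85,90,95): print(t,[proj(c,np.r_[H+x*e+y*rr*np.cos(np.radians(t)),.115+rr*np.sin(np.radians(t))]).round(1).tolist() for e in(-.06,.06) for rr in(.165,.112,.03)])
E
python3 g.py
```

```text
grip rel hinge 0.0056 0.1711 r 0.1712 angle 88.1 along 0.0005
scene yellow x 263 357 y 134 218 540
  pred -0.06 0.165 [278.8 131.8]  pred -0.06 0.112 [278.9 151.3]  pred 0.06 0.165 [310.5 145.1]  pred 0.06 0.112 [309.8 165.6]
side yellow x 240 287 y 145 218 546
  pred -0.06 0.165 [242.4 143.3]  pred -0.06 0.112 [243.2 160.7]  pred 0.06 0.165 [284.3 145. ]  pred 0.06 0.112 [284.3 162.6]
t 17.0 pos [0.5218 0.0761 0.2811] head 73.0 F [-1.8  3.7 16.2] w 0.0095
shift cm [-0.35  0.06  0.39]
scene 136 [(276, 280)]; scene 140 [(276, 276), (280, 280)]; scene 144 [(276, 276), (280, 280)]; scene 148 [(275, 280), (307, 311)]; scene 152 [(276, 280), (283, 283), (287, 287), (307, 310)]; scene 156 [(277, 277), (282, 291), (294, 295), (310, 311)]; scene 160 [(276, 277), (290, 290), (293, 300), (303, 304), (308, 311)]; scene 164 [(276, 276), (298, 309), (313, 313)]; scene 168 [(277, 278), (309, 311)]; scene 172 [(275, 276), (310, 312)]; scene 176 [(275, 275), (278, 278), (308, 313)]; scene 180 [(275, 277), (309, 312)]; scene 184 [(275, 279), (307, 312)]; scene 188 [(278, 278), (309, 312)]; 
80 [[285.
[... 510 characters left out ...]
, 285)]; side 162 [(240, 287)]; side 166 [(240, 243), (284, 287)]; side 170 [(240, 243), (284, 287)]; side 174 [(241, 243), (284, 287)]; side 178 [(241, 244), (284, 287)]; side 182 [(241, 244), (284, 287)]; side 186 [(241, 244), (284, 287)]; side 190 [(241, 244), (284, 287)]; side 194 [(284, 287)]; 
80 [[244.1, 141.1], [244.3, 159.0], [244.7, 185.9], [285.3, 142.8], [285.0, 160.9], [284.5, 188.0]]
85 [[243.1, 142.3], [243.6, 160.0], [244.5, 186.2], [284.7, 144.0], [284.6, 161.8], [284.4, 188.3]]
90 [[242.0, 144.0], [242.9, 161.2], [244.3, 186.5], [284.0, 145.7], [284.1, 163.1], [284.3, 188.6]]
95 [[241.0, 146.1], [242.3, 162.7], [244.1, 187.0], [283.4, 147.9], [283.7, 164.6], [284.2, 189.1]]
```

Image slopes give about 89°, the grip geometry 88–89°. A last small step of −2 mm, plus a 1 mm raise to ease the push.

play_rows([
  {"translation": [-0.1, 0, -0.05], "roll": 0, "fingers": 1},
  {"translation": [-0.2, 0, -0.1], "roll": 0, "fingers": 1},
  {"translation": [-0.25, 0, -0.15], "roll": 0, "fingers": 1},
  {"translation": [-0.25, 0, -0.15], "roll": 0, "fingers": 1},
  {"translation": [-0.25, 0, -0.15], "roll": 0, "fingers": 1},
  {"translation": [-0.25, 0, -0.15], "roll": 0, "fingers": 1},
  {"translation": [-0.25, 0, -0.15], "roll": 0, "fingers": 1},
  {"translation": [-0.25, 0, -0.15], "roll": 0, "fingers": 1},
])

```text
clock: 17.67
eef_pos: [0.521, 0.0737, 0.2812]
tool_rot: [0.804, 0.595, 0.002, 0.0]
ft_force: [-1.2, 2.8, 11.1]
grip_width: 0.01
```

```bash
python3 g.py | head -8; python3 - <<'E'
from h import *
a=cap('scene');b=cap('side')
for n,c,roi in(('scene',a,(255,195,285,242)),('side',b,(246,200,274,242))):
    m=cv2.inRange(cv2.cvtColor(c['pixels'],cv2.COLOR_RGB2HSV),(12,120,40),(32,255,255))
    x0,y0,x1,y1=roi
    for r in range(209,236,3):
        q=np.where(m[r,x0:x1])[0]
        if len(q): print(n,r,q.min()+x0,q.max()+x0,end=' | ')
import pickle
a0,b0,_=pickle.load(open('s4.pkl','rb'))
d=np.abs(a['pixels'].astype(int)-a0['pixels']).max(2)>60
n,l,s,c=cv2.connectedComponentsWithStats(d.astype(np.uint8));print([(s[i].tolist()) for i in range(1,n) if s[i,4]>40])
E
```

```text
grip rel hinge 0.0031 0.1712 r 0.1712 angle 89.0 along 0.0005
scene yellow x 263 374 y 134 218 568
  pred -0.06 0.165 [278.1 132. ]  pred -0.06 0.112 [278.4 151.5]  pred 0.06 0.165 [309.7 145.3]  pred 0.06 0.112 [309.3 165.8]
side yellow x 240 287 y 146 218 540
  pred -0.06 0.165 [242.2 143.6]  pred -0.06 0.112 [243.1 160.9]  pred 0.06 0.165 [284.1 145.3]  pred 0.06 0.112 [284.2 162.8]
t 17.77 pos [0.5211 0.0737 0.2812] head 73.0 F [-0.9  3.7 10.3] w 0.0099
shift cm [-0.1   0.07  0.4 ]
scene 136 [(275, 279)]; scene 140 [(277, 279)]; scene 144 [(278, 279), (308, 308)]; scene 148 [(274, 279), (306, 311)]; scene 152 [(274, 280), (285, 286), (306, 311)]; scene 156 [(276, 277), (281, 291), (295, 295), (306, 310)]; scene 160 [(274, 277), (289, 289), (293, 300), (303, 303), (308, 310)]; scene 164 [(276, 277), (298, 301), (304, 312)]; scene 168 [(276, 278), (306, 311)]; scene 172 [(276, 277), (306, 311)]; scene 176 [(277, 277), (306, 312)]; scene 180 [(275, 277), (306, 312)]; scene 184 [(275, 278), (306, 312)]; scene 188 [(278, 278), (306, 312)]; 
scene 212 264 276 | scene 215 262 277 | scene 218 263 277 | scene 221 262 277 | scene 224 263 277 | scene 227 263 278 | scene 230 263 277 | scene 233 265 275 | side 215 256 267 | side 218 255 267 | side 221 255 266 | side 224 255 267 | side 227 255 267 | side 230 255 267 | side 233 259 262 | [[233, 0, 16, 42, 306], [253, 0, 16, 44, 119], [286, 0, 10, 22, 162], [298, 0, 3, 21, 59], [270, 12, 16, 30, 216], [179, 19, 3, 34, 46], [287, 30, 18, 6, 75], [279, 36, 28, 18, 328], [244, 50, 112, 157, 5861], [239, 53, 9, 12, 43], [130, 64, 4, 34, 56], [252, 69, 26, 11, 119], [94, 112, 13, 15, 49], [108, 113, 24, 12, 52], [104, 117, 17, 34, 108], [189, 187, 75, 46, 586], [151, 199, 104, 58, 880], [262, 213, 15, 6, 52], [282, 212, 26, 17, 287], [319, 213, 16, 30, 236], [336, 214, 20, 15, 83], [232, 224, 81, 40, 1125], [306, 248, 15, 8, 54], [280, 259, 17, 11, 53]]
```

```bash
python3 -c "
from h import *
print(bot.job_done()); go([.52,.07,.28])"
```

```text
the job is handed in; nothing more can be done
None
the job is handed in; nothing more can be done
```

The brass bush stands upright on the steel post and is released. The guard was then swung up to about vertical, with the bar still gripped, and I handed the job in at about 18 s of the 59 s.

**Bush:** In the last images its outline is unchanged since release. It sits centred within about 2 mm of the post; the side view shows roughly 0.5–0.7 px (1.5–2 mm) of offset, the scene view about 0.

**Guard angle:** The grip geometry gives 89.0°. The guard's edges in the scene image agree with about 89–90°, so it is at or just short of straight up, not past it.

**Checks that were off:**
- **Grip width:** it read 9.6–10 mm on the 12 mm bar.
- **Grip height:** the grip point worked out about 6 mm farther from the hinge than the given 165 mm. The bar probably sits slightly nearer the fingertips than planned.
- **Wrist force:** it held about 10 N upwards at the end, having peaked near 17 N, well under the limit.
- **Pictures:** the 12-picture limit ran out before the swing, so I followed that part from the numbers only.
- **Other bench items:** I did not check them one by one. The scene-image comparison after the bush release showed changes mainly where the arm, guard and shadows moved.

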